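# Empty the tilting wash pot, fit its nested lids and take off only the splash cover

### The job

Crank the tilting wash pot right over so that all four brass nuts drop into the green tray, then crank it back fully upright. Carry the nested lids (orange splash cover over steel strainer lid) together as one pair from their stand to the pot and seat them on its mouth, then lift the orange cover alone straight off, leaving the strainer lid seated on the pot, and finish still holding the cover level in the gripper, about 10 cm above where it sat on the pot. Leave the loose things lying around where they are.

Things in the scene. Friction and masses are not known exactly. Their poses are not given: they have to be found in the camera images.
- station: Fixed plywood board 300 x 190 x 12 mm with two blue uprights (outer faces 84 mm from the middle, tops at 170 mm) carrying the tilting pot. Origin: on the table, straight under the pot's centre and tilt axis. Its level x axis is the way the pot pours; its y axis is parallel to the tilt axis and points to the crank side. Position and yaw vary.
- pot (a joint): Tilt of the aluminium pot about a level axis through its middle, 150 mm above the table, parallel to the station's y: 0 = upright (hard stop), grows as the mouth tips towards the station's +x, 2.4 = right over (hard stop). Stiff: 0.35 N m (5 N at the handle), stays where left. Starts at 0 with four nuts in it; to be sure that all slide out, tip beyond 2.3.
- pot_rim (a point): Centre of the pot's mouth, in the plane of the rim; 45 mm from the tilt axis, so 195 mm above the table when upright. The pot is 90 mm deep outside, its rim 100 mm across outside, 92 mm inside. Moves with the pot, z axis out of the mouth.
- crank_grip (a point): Middle of the red crank handle, a round bar 14 mm thick, 62 mm free length, along the station's y, 125 mm in +y from the pot's centre; the crank plate is 29 mm away. Circles the tilt axis at 75 mm radius: pot upright, it leans 1.187 rad from vertical to station -x (70 mm behind, 28 mm above the axis); at 2.4, as far to +x. Hold it from above, fingers closing along x; the bar turns between them.
- tray: Green catch tray, open top, 235 (x) x 134 (y) x 48 mm high outside, 4 mm walls, fixed on the base board under the pot. Origin: centre of its underside, 60 mm along the station's x from the station's origin and 12 mm above the table; same axes as the station.
- nut0: Brass hexagon nut, 24 mm across flats, 13 mm thick, 40 g, loose in the pot at the start. Origin: centre of one face.
- nut1: Brass hexagon nut, 24 mm across flats, 13 mm thick, 40 g, loose in the pot at the start. Origin: centre of one face.
- nut2: Brass hexagon nut, 24 mm across flats, 13 mm thick, 40 g, loose in the pot at the start. Origin: centre of one face.
- nut3: Brass hexagon nut, 24 mm across flats, 13 mm thick, 40 g, loose in the pot at the start. Origin: centre of one face.
- lid_stand: Fixed stand for the lids: plywood square 130 x 130 x 12 mm with a dark ring of 100 mm outside diameter, top edge 36 mm above the table. Origin: centre of its underside. It may be in either of two places, swapped with the block of drill bits.
- strainer_lid: Inner lid: loose perforated steel disc 98 mm across, 4 mm thick, 300 g; plug below it 83 mm across, 7 mm deep (4 mm play in the pot); upright black stem 16 mm thick at its centre, top 55 mm above the origin. Origin: centre of the disc's underside, at pot_rim when seated; z up. The stem stands 28 mm out of the nested cover's collar: lifting by the stem lifts both lids.
- cover: Outer lid: loose orange cover 114 mm across, 130 g, lying on the strainer lid. Origin: centre of the underside of its 3 mm top, 4 mm above the strainer lid's origin when nested; z up. Skirt (108 mm inside) hangs 14 mm below the origin. Round collar, 44 mm outside, 24 mm hole for the stem, from 3 to 23 mm above the origin: grip it outside, stem between the fingers, to lift the cover alone.
- bit_block: Bystander: wooden block 60 x 90 x 40 mm with upright drill bits (to 90 mm). Origin: centre of its underside.
- mallet: Bystander: black rubber mallet lying down, wooden handle 250 mm long, head 66 mm thick and 100 mm long. Origin: under the head; the handle runs along its -x.
- c_clamp: Bystander: orange C-clamp lying flat, 120 x 80 mm, 12 mm high. Origin: middle of the frame, underside.
- oil_bottle: Bystander: yellow bottle, 56 mm across, 150 mm high. Origin: centre of its underside.
There are look-alikes about, which are no part of the job. There is more than one size of the cover; the job needs the smallest.

How it is judged:
On the way, in this order (a step that is already met when the one before it is completed fails the run):
1. the pot is tipped well over (beyond 2 rad) (value of joint pot above 2 rad), for 0.1 s.
2. the pot is upright again (within 0.1 rad) with all four nuts in the tray (value of joint pot below 0.1 rad and z of nut0 in the frame of tray between -0.002 and 0.048 m and x of nut0 in the frame of tray between -0.1175 and 0.1175 m and y of nut0 in the frame of tray between -0.067 and 0.067 m and z of nut1 in the frame of tray between -0.002 and 0.048 m and x of nut1 in the frame of tray between -0.1175 and 0.1175 m and y of nut1 in the frame of tray between -0.067 and 0.067 m and z of nut2 in the frame of tray between -0.002 and 0.048 m and x of nut2 in the frame of tray between -0.1175 and 0.1175 m and y of nut2 in the frame of tray between -0.067 and 0.067 m and z of nut3 in the frame of tray between -0.002 and 0.048 m and x of nut3 in the frame of tray between -0.1175 and 0.1175 m and y of nut3 in the frame of tray between -0.067 and 0.067 m), for 0.2 s.
3. both lids, still nested, sit on the pot (value of joint pot below 0.1 rad and z of strainer_lid in the frame of pot_rim between -0.004 and 0.004 m and horizontal distance between strainer_lid and pot_rim below 0.008 m and angle between strainer_lid's own z axis and vertical below 0.12 rad and z of cover in the frame of strainer_lid below 0.008 m and horizontal distance between cover and strainer_lid below 0.008 m), for 0.2 s.
At the end, for the whole second after the job is handed in: Pot upright (under 0.1 rad), all nuts in the tray, strainer lid seated on the rim (within 4 mm in height, 8 mm sideways, 0.12 rad), untouched; the gripper holds the cover still and level (0.25 rad), 70 mm or more above the rim, below 400 mm over the table, touching nothing else (all of step 2 and z of strainer_lid in the frame of pot_rim between -0.004 and 0.004 m and horizontal distance between strainer_lid and pot_rim below 0.008 m and angle between strainer_lid's own z axis and vertical below 0.12 rad and z of cover in the frame of pot_rim above 0.07 m and height (world z) of cover below 0.4 m and contact force between the fingers and cover above 1 N and angle between cover's own z axis and vertical below 0.25 rad and contact force between cover and strainer_lid below 0.05 N and contact force between cover and station below 0.05 N and contact force between cover and lid_stand below 0.05 N and contact force between the fingers and strainer_lid below 0.1 N and linear speed of cover below 0.03 m/s and linear speed of strainer_lid below 0.02 m/s); the arm keeps its last pose, push and grip.
It fails at once if the cover comes off the strainer lid (by more than 20 mm) while the strainer lid is not seated on the pot (z of cover in the frame of strainer_lid above 0.024 m and (z of strainer_lid in the frame of pot_rim above 0.006 m or horizontal distance between strainer_lid and pot_rim above 0.01 m)).
It fails at once if a loose bystander is displaced by more than 25 mm (distance of any of bit_block, mallet, c_clamp, oil_bottle from where it was at the start of the episode above 0.025 m).
It also fails if it takes over 64 s, if anything falls off the work surface, if the arm or the gripper's body presses on something with over 40 N, if the wrist force passes 120 N, or if a joint passes its speed limit or range.

### The arm

A 6-joint arm with a two-finger parallel gripper is mounted at the origin on the work surface. World frame = base frame: x ahead of the robot, y to its left, z up, the work surface at z = 0. Lengths are in m, angles in rad, forces in N, time in s.
With the tool pointing down it reaches from about 0.325 to 1 m from the base axis. Payload 5.1 kg.
Tool frame: the origin (TCP) lies midway between the tips of the shut fingers; the grasp point (between the pads) lies 19 mm behind it (ctrl.tcp_to_grasp is the distance from the TCP to the grasp point, in m); z points along the fingers, y is the direction in which the jaws open and shut (so a half turn about z gives the same grasp; the last joint's range is limited). The gripper opens to 85 mm and grips with 20 to 120 N. Pads are 22 mm wide; open, the fingers measure 114 mm over their backs; the gripper's body (76 mm by 85 mm) begins 54 mm behind the grasp point. The pads swing forward as they close: fully open they stand 13 mm farther back than shut.
Start: joints at [-1.183, 0.124, 1.65, -0, 1.367, -0.083], TCP at [0.295, -0.579, 0.201] pointing down, gripper open.
Joint ranges: [-2.61, 2.61], [-1.02, 2.33], [0.03, 2.71], [-1.35, 4.49], [0.32, 2.68], [-2.91, 2.91]. Speed limits (rad/s): [2.57, 2.57, 3.14, 3.14, 3.14, 3.14].

### API

Orientations are given as a unit quaternion [w, x, y, z].
In Python, from bench import status, read_camera, calibration, workorder, finder, ctrl gives the robot as it stands. The module is installed in compiled form; this text tells all that it offers.
- The arm moves only by the shell command python3 -m creep 'ROWS'. ROWS is JSON, one flat list of numbers, 7 for each row, row after row: the shift along the world's x, y, z in mm, then the turn, a rotation vector about the world's x, y, z in degrees, then the closure in counts, from 0 (fully open) to 255 (shut). A call has 1 to 5 rows; each row shifts and turns the pose as measured when the row begins; what a row does not reach is not made up. A row lasts 1/8 s, in which the tool goes at most 62.5 mm and 10.7 degrees, less where a joint would pass 70% of its speed; a pose out of reach is approached as far as the arm can. A call with a gripper value outside its range is refused whole. The fingers move at their own pace and stop on an object; the grip force is fixed at half the most. Time passes only in rows, so rows that do not move let the fingers close. It gives the time, the measured TCP pose, the force and the opening at its end, in the units of the state.
- status.get_state(): the state, without advancing time (a new reading comes with each control period).
- read_camera(name): name is "scene" or "top"; returns (picture, depth): 480x640x3 uint8, blue, green, red; 480x640 float32, m along the optical axis (not along the pixel's ray), 0 where there is no reading.
- calibration(name): a dict with "fovy" (degrees; the focal length in pixels is half the picture's height over the tangent of half this angle, whatever the lens; pixels are square), "cx", "cy" (the principal point, pixels), "cam_to_world" (4x4, takes a point from camera to world coordinates). Camera axes: x right, y down, z forward; pixel columns grow to the right and rows downward; lengths in m; the calibration is good to about 2 mm. A picture is of the moment at which its call begins. calibration takes no time and is no camera call.
- workorder.close_job(): hands the job in, once; it reports no verdict.
Trained networks look in the newest picture that a camera, given by its name, has taken for a name from the list of things; names that differ only in an ending like _2 or _b are one class to them, and where a whole thing is asked for, a point or a joint stands for the part that bears it (a point fixed in the world has none). Each returns a list of dicts, best first, with "p" (0 to 1); they miss things now and then, are a little off and sometimes report something else, mostly with a low value. They report only what shows in the picture. A call takes as long as a camera call. They do not tell look-alikes from the thing itself.
- finder.find_in(camera, target): "bbox" ([left, top, right, bottom] in pixels, round what is visible of it).
- finder.outline_of(camera, target): "mask" (480x640 bool, what is visible of it) and "bbox" ([left, top, right, bottom] in pixels, round what is visible of it).
The state is a dict: "time": time; "q": joint angles; "qvel": joint speeds; "tau": joint torques, N m; "ee_pos": TCP position; "ee_rot": TCP orientation; "force": force on the tool from outside, world axes, zero at the start; "ft_torque": the same for the moment, N m; "gripper_width": finger opening in m.
Only numpy, scipy, OpenCV 4.12 (cv2) and the standard library are available. Lean on these libraries where they do the work, as an engineer would, in place of code of your own. Each camera call takes 0.05 s, during which the arm holds its last target. There are 200 camera calls.

## Working session

There is one attempt and no reset: what is moved stays moved. The work goes in short steps, Python scripts to look and compute and a shell command to move; the robot and the scene stay as the last step left them, time stands still between calls to the robot, and variables do not carry over. Pictures are saved under pics/ and viewed, about 8 in all and at most 12, crops included, and the job is handed in when it is done.

```bash
mkdir -p pics; cat > h.py <<'E'
import numpy as np,cv2
from bench import status, read_camera, calibration, workorder, finder, ctrl
def cloud(cam,d):
    c=calibration(cam);f=240/np.tan(np.radians(c["fovy"])/2)
    v,u=np.mgrid[:480,:640];P=np.stack([(u-c["cx"])/f*d,(v-c["cy"])/f*d,d],-1)
    T=np.array(c["cam_to_world"]);W=P@T[:3,:3].T+T[:3,3];W[d<=0]=np.nan
    return W
E
python3 - <<'E'
from h import *
print(ctrl.tcp_to_grasp,status.get_state())
for c in("scene","top"):
    im,d=read_camera(c);cv2.imwrite(f"pics/{c}0.png",im);W=cloud(c,d);np.save(c+"0.npy",W)
    cal=calibration(c);print(c,np.round(cal["cam_to_world"],2).tolist())
    for t in("station","tray","pot","crank_grip","strainer_lid","cover","lid_stand","bit_block","mallet","oil_bottle","c_clamp"):
        for r in finder.outline_of(c,t)[:4]:
            m=r["mask"];p=W[m];print(c,t,round(r["p"],2),np.round(r["bbox"]).tolist(),np.round(np.nanmedian(p,0),3),'min',np.round(np.nanpercentile(p,2,axis=0),3),'max',np.round(np.nanpercentile(p,98,axis=0),3))
E
```

```text
0.0187 {'time': 0.0, 'q': array([-1.18262406e+00,  1.24519180e-01,  1.65170073e+00,  4.10054776e-05,
        1.36751778e+00, -8.26246396e-02]), 'qvel': array([-3.68371304e-04, -3.74326854e-04,  9.36794291e-04,  1.60224394e-03,
        4.26403687e-04,  2.93083768e-05]), 'tau': array([ 8.42518239e-04, -4.23603773e+01, -3.65451765e+01, -4.39423525e-05,
        6.86545405e-03, -1.89918302e-05]), 'ee_pos': array([ 0.29454623, -0.57865784,  0.19992819]), 'ee_rot': array([-1.06308162e-03,  9.72421898e-01,  2.33226289e-01, -1.43373769e-04]), 'force': array([0.79033824, 0.00809877, 0.16323398]), 'ft_torque': array([0.0401982 , 0.0433955 , 0.01040549]), 'gripper_width': 0.08546084637755855}
scene [[-0.89, 0.39, -0.22, 0.8], [0.45, 0.77, -0.46, 0.59], [-0.01, -0.5, -0.86, 1.19], [0.0, 0.0, 0.0, 1.0]]
scene station 0.61 [251.0, 228.0, 384.0, 340.0] [0.612 0.131 0.019] min [0.474 0.03  0.008] max [0.759 0.217 0.194]
scene tray 0.72 [261.0, 259.0, 353.0, 324.0] [0.66  0.116 0.018] min [0.514 0.048 0.012] max [0.742 0.191 0.062]
scene pot 0.56 [304.0, 231.0, 385.0, 286.0] [0.556 0.114 0.162] min [0
[... 3188 characters left out ...]
72.0, 236.0, 414.0, 266.0] [ 0.491 -0.146  0.041] min [ 0.463 -0.191  0.011] max [ 0.52  -0.104  0.09 ]
top bit_block 0.54 [270.0, 211.0, 283.0, 218.0] [0.579 0.121 0.124] min [0.568 0.112 0.118] max [0.589 0.132 0.127]
top mallet 0.6 [406.0, 148.0, 530.0, 199.0] [ 0.674 -0.244  0.048] min [ 0.637 -0.469 -0.   ] max [ 0.734 -0.192  0.068]
top oil_bottle 0.98 [131.0, 276.0, 173.0, 299.0] [0.425 0.399 0.099] min [0.398 0.384 0.004] max [0.45  0.427 0.152]
top oil_bottle 0.53 [373.0, 238.0, 416.0, 267.0] [ 0.493 -0.145  0.041] min [ 0.463 -0.192  0.003] max [ 0.522 -0.104  0.09 ]
top c_clamp 0.75 [150.0, 172.0, 182.0, 239.0] [0.629 0.412 0.011] min [ 0.545  0.366 -0.   ] max [0.707 0.442 0.016]
```

View pics/top0.png

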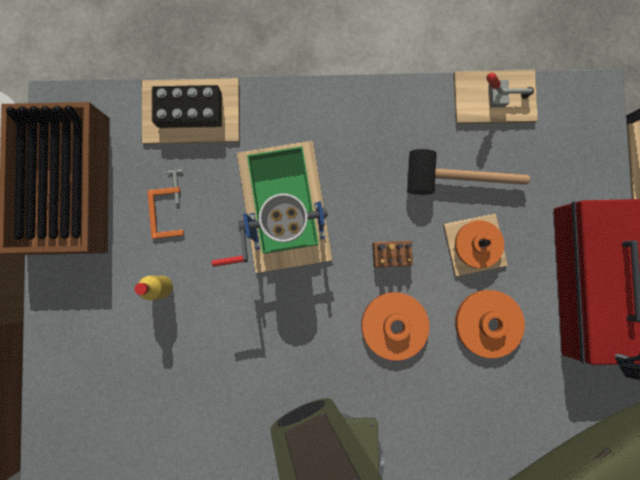

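```bash
python3 - <<'E'
from h import *
W=np.load("top0.npy");im=cv2.imread("pics/top0.png")
X,Y,Z=W[...,0],W[...,1],W[...,2]
def circ(m):
    p=W[m][:,:2];c=cv2.minEnclosingCircle(p.astype(np.float32));return np.round(c[0],4),round(c[1],4),m.sum()
reg=(X>.45)&(X<.63)&(Y>.03)&(Y<.25)
rim=reg&(Z>.185)&(Z<.205)&(abs(Y-.12)<.08);print("rim",circ(rim))
A=lambda m:np.c_[2*W[m][:,:2],np.ones(m.sum())]
p=W[rim][:,:2];s=np.linalg.lstsq(A(rim),(p**2).sum(1),rcond=None)[0];print("rim lsq",s[:2],np.sqrt(s[2]+s[0]**2+s[1]**2))
hsv=cv2.cvtColor(im,cv2.COLOR_BGR2HSV)
red=(hsv[...,1]>150)&((hsv[...,0]<8)|(hsv[...,0]>172))&(Z>.1)&reg
print("red",red.sum(),np.median(W[red],0),W[red].min(0),W[red].max(0))
if red.sum()>4:
    print(cv2.fitLine(W[red][:,:2].astype(np.float32),cv2.DIST_HUBER,0,.01,.01).ravel())
for lo,hi in((.008,.016),(.055,.066)):
    m=(X>.42)&(X<.8)&(Y>-.03)&(Y<.27)&(Z>lo)&(Z<hi);print(lo,cv2.minAreaRect(W[m][:,:2].astype(np.float32)),m.sum())
l=(X>.42)&(X<.6)&(Y<-.27)&(Y>-.44)
for lo,hi in((.008,.016),(.038,.05),(.058,.07),(.085,.1)):
    m=l&(Z>lo)&(Z<hi);print(lo,cv2.minAreaRect(W[m][:,:2].astype(np.float32)),circ(m),W[m].mean(0))
for b in((.2,.4,-.26,-.04),(.2,.4,-.47,-.28)):
    m=(X>b[0])&(X<b[1])&(Y>b[2])&(Y<b[3])&(Z>.018);print("alike",circ(m))
E
```

```text
rim (array([0.5393, 0.1331]), 0.0897, np.int64(366))
rim lsq [0.54804169 0.11909462] 0.057786798119355554
red 150 [0.47987564 0.2176313  0.18455511] [0.47250242 0.18801168 0.17977962] [0.4882939  0.24884081 0.18889528]
[ 0.13165109 -0.9912961   0.4796184   0.218261  ]
0.008 ((0.6272739171981812, 0.12273102253675461), (0.2942596971988678, 0.3444288969039917), 89.84119415283203) 4359
0.055 ((0.6253911852836609, 0.11085762828588486), (0.23573200404644012, 0.16263708472251892), 8.113978385925293) 566
0.008 ((0.5154286623001099, -0.3533875048160553), (0.13918989896774292, 0.13134658336639404), 10.374082565307617) (array([ 0.5101, -0.3541]), 0.091, np.int64(901)) [ 0.50834177 -0.33797765  0.01248302]
0.038 ((0.5105782151222229, -0.3545513153076172), (0.1137862280011177, 0.11190729588270187), 73.12010955810547) (array([ 0.5107, -0.3545]), 0.0574, np.int64(1522)) [ 0.51040877 -0.35311889  0.04368796]
0.058 ((0.5114778280258179, -0.35413041710853577), (0.0424310602247715, 0.0420115627348423), 89.2194595336914) (array([ 0.5112, -0.3545]), 0.0222, np.int64(199)) [ 0.51060517 -0.35205334  0.06356133]
0.085 ((0.5100502967834473, -0.3538096845149994), (0.014821887947618961, 0.013555889017879963), 88.13616943359375) (array([ 0.5065, -0.3543]), 0.0057, np.int64(41)) [ 0.51050409 -0.35385356  0.09127846]
alike (array([ 0.2968, -0.1778]), 0.1153, np.int64(4944))
alike (array([ 0.2959, -0.3574]), 0.1124, np.int64(6663))
```

Candidates, from the top picture:
- **Cover:** (480,243) is on the stand with a black stem and about 114 mm across, so I choose it. (396,326) and (490,325) are about 144 mm across and lie on the table without a stem, so I reject them.
- **Crank:** I choose the red bar at (229,260) on the pot. The red knob at (492,78) belongs to another fixture.
- **Stand and bits:** the plywood under (476,245) is the stand, and the bits are at (393,253). The black rack at (187,105) is a look-alike.

One close crop will check the choice.

```bash
python3 - <<'E'
from h import *
im=cv2.imread("pics/top0.png");r=lambda a:cv2.resize(a,(390,400),interpolation=cv2.INTER_CUBIC)
cv2.imwrite("pics/crop1.png",np.hstack([r(im[170:290,210:327]),r(im[195:295,430:527])]))
W=np.load("top0.npy");X,Y,Z=np.moveaxis(W,-1,0)
from scipy.optimize import least_squares
d=np.hypot(X-.566,Y-.103)
for lim in(.06,):
    m=(Z>.190)&(Z<.2)&(d<lim)&(d>.035);p=W[m][:,:2]
    s=least_squares(lambda c:np.hypot(*(p-c).T)-.048,[.566,.103],loss="soft_l1",f_scale=.003);print("rim",s.x,m.sum(),np.median(W[m][:,2]),p.min(0),p.max(0))
h=np.array([.4796,.2178])
for yaw in(.132,.1416): c,s=np.cos(yaw),np.sin(yaw);print(h+.07*np.array([c,s])-.125*np.array([-s,c]))
E
```

```text
rim [0.56530574 0.10256685] 302 0.19489939561001884 [0.51652193 0.0539973 ] [0.61487154 0.15135836]
[0.56544317 0.10310061]
[0.56654031 0.10392998]
```

View pics/crop1.png

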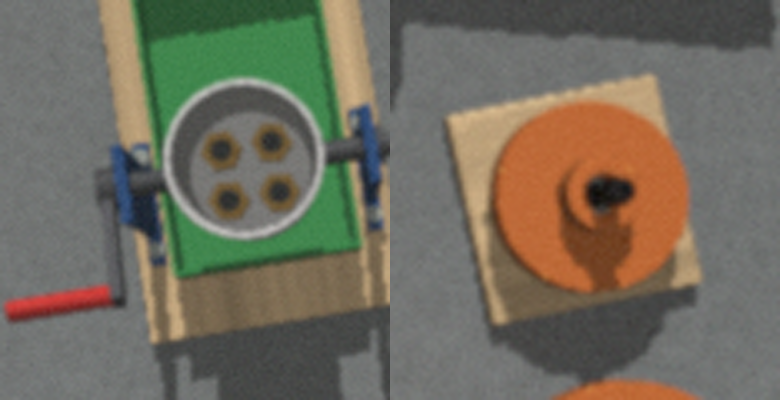

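```bash
python3 -m creep '[13,57,26,0,0,5,0, 13,57,26,0,0,5,0, 13,57,26,0,0,5,0, 13,57,26,0,0,5,0, 13,57,10,0,0,5,0]'; python3 -m creep '[13,57,0,0,0,5,0, 13,57,0,0,0,5,0, 13,57,0,0,0,5,0, 13,57,0,0,0,5,0, 13,57,0,0,0,5,0]'|tail -5
```

```text
time: 1.82
ee_pos: [0.3577, -0.2948, 0.312]
ee_rot: [-0.002, 0.897, 0.442, -0.0]
force: [0.2, -0.3, 0.3]
gripper_width: 0.0859
time: 2.45
ee_pos: [0.4234, -0.001, 0.3156]
ee_rot: [0.002, 0.777, 0.63, 0.002]
force: [1.1, -0.2, -0.1]
gripper_width: 0.0852
```

The crop confirms the pot with four nuts and its red crank (left, bar at 60,303), and the nested pair with the black stem on the plywood stand (right, 605,192).

```bash
python3 -m creep '[14,56,0,0,0,5,0, 14,56,0,0,0,5,0, 14,56,-10,0,0,5,0, 14,52,-20,0,0,5,0, 0,0,0,0,0,0,0]'
```

```text
time: 3.08
ee_pos: [0.4798, 0.2304, 0.2862]
ee_rot: [0.003, 0.648, 0.761, 0.005]
force: [-1.8, -0.5, 0.8]
gripper_width: 0.0853
```

```bash
python3 -m creep '[0,-10,-30,0,0,-1,0, 0,0,-35,0,0,0,0, 0,0,-35,0,0,0,0, 0,0,-20,0,0,0,0, 0,0,0,0,0,0,0]'
```

```text
time: 3.7
ee_pos: [0.4812, 0.2181, 0.1675]
ee_rot: [0.005, 0.656, 0.755, 0.007]
force: [-0.1, 0.2, 0.7]
gripper_width: 0.0854
```

```bash
python3 -m creep '[-1,1,-7,0,0,0,255, 0,0,0,0,0,0,255, 0,0,0,0,0,0,255, 0,0,0,0,0,0,255, 0,0,0,0,0,0,255]'
```

```text
time: 4.32
ee_pos: [0.4831, 0.2199, 0.1656]
ee_rot: [0.008, 0.656, 0.754, 0.011]
force: [-0.3, 0.4, 0.1]
gripper_width: 0.0003
```

```bash
python3 - <<'E'
from h import *
a=[]
for c in("top","scene"):
    im,d=read_camera(c);W=cloud(c,d);hsv=cv2.cvtColor(im,cv2.COLOR_BGR2HSV);X,Y,Z=np.moveaxis(W,-1,0)
    red=(hsv[...,1]>150)&((hsv[...,0]<8)|(hsv[...,0]>172))&(X>.4)&(X<.75)&(Y>.1)&(Y<.3)&(Z>.1)
    print(c,red.sum(),np.median(W[red],0) if red.any() else "",W[red].min(0),W[red].max(0))
    x=(180,170) if c=="top" else (290,180)
    a.append(cv2.resize(im[x[1]:x[1]+120,x[0]:x[0]+120],(400,400)))
cv2.imwrite("pics/c2.png",np.hstack(a));s=status.get_state();print(s['ee_pos'],s['gripper_width'])
E
```

```text
top 13 [0.48203293 0.1906697  0.18532779] [0.47624581 0.15558571 0.18218656] [0.48818689 0.19298597 0.45053381]
scene 64 [0.47993736 0.23806539 0.18366968] [0.470833   0.21574214 0.17688632] [0.49633275 0.25468066 0.21326446]
[0.48305071 0.21982084 0.16540483] -0.00017019680253385153
```

View pics/c2.png

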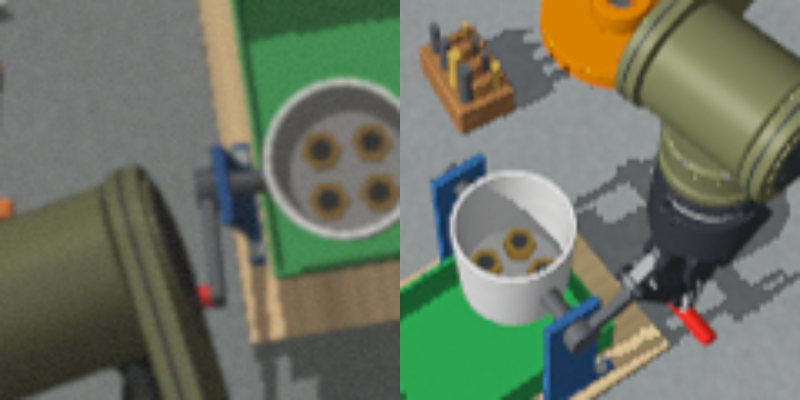

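```bash
python3 - <<'E'
from h import *
im,d=read_camera("scene");W=cloud("scene",d);X,Y,Z=np.moveaxis(W,-1,0)
cv2.imwrite("pics/c3.png",cv2.resize(im[235:295,345:425],(800,600),interpolation=cv2.INTER_CUBIC))
for v in range(248,284,3): print(v,[(u,*(int(round(1000*k)) for k in W[v,u])) for u in range(372,392,4)])
E
```

```text
248 [(372, 512, 234, 359), (376, 508, 243, 370), (380, 501, 247, 369), (384, 493, 251, 370), (388, 486, 255, 370)]
251 [(372, 512, 236, 347), (376, 506, 242, 352), (380, 501, 249, 361), (384, 494, 253, 361), (388, 485, 256, 357)]
254 [(372, 512, 237, 336), (376, 506, 243, 341), (380, 499, 249, 345), (384, 493, 254, 348), (388, 482, 256, 341)]
257 [(372, 508, 235, 315), (376, 505, 245, 328), (380, 498, 250, 331), (384, 492, 255, 334), (388, 480, 256, 325)]
260 [(372, 507, 235, 298), (376, 496, 236, 290), (380, 488, 240, 290), (384, 473, 237, 271), (388, 366, 139, 4)]
263 [(372, 495, 223, 250), (376, 495, 237, 275), (380, 482, 236, 262), (384, 383, 142, 5), (388, 370, 146, 0)]
266 [(372, 498, 229, 248), (376, 494, 238, 260), (380, 474, 229, 226), (384, 387, 150, 2), (388, 373, 152, -6)]
269 [(372, 502, 236, 248), (376, 486, 231, 224), (380, 402, 152, 0), (384, 392, 159, 3), (388, 381, 164, 1)]
272 [(372, 496, 230, 214), (376, 484, 231, 205), (380, 405, 159, -6), (384, 396, 166, -1), (388, 386, 173, 2)]
275 [(372, 434, 159, 1), (376, 481, 231, 184), (380, 472, 235, 182), (384, 402, 175, 1), (388, 390, 179, -3)]
278 [(372, 438, 166, -3), (376, 485, 237, 181), (380, 477, 243, 185), (384, 408, 185, 4), (388, 397, 190, 3)]
281 [(372, 442, 174, -5), (376, 433, 181, 1), (380, 480, 249, 183), (384, 471, 253, 181), (388, 400, 196, -3)]
```

View pics/c3.png

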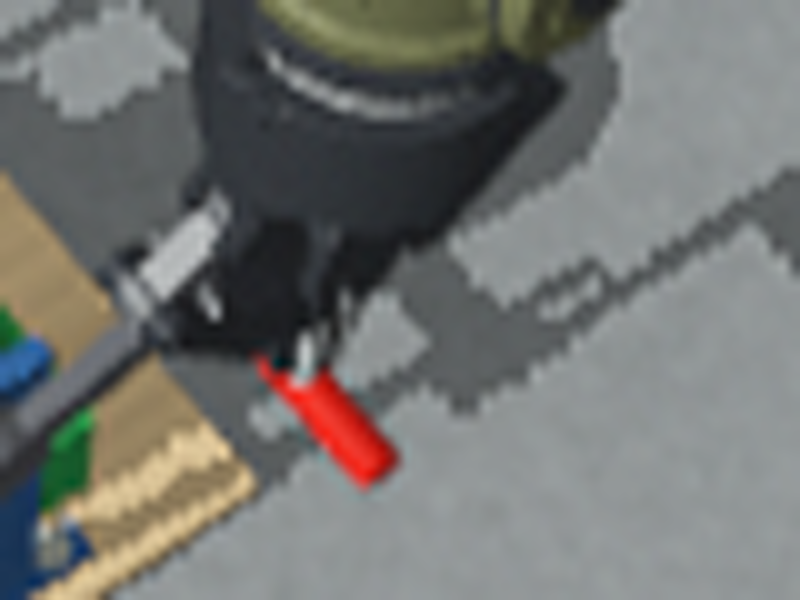

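The fingers seem to have shut on top of the bar (tip about 480,231,184 mm in the cloud). I'll reopen, go lower and close again.

```bash
python3 -m creep '[0,0,0,0,0,0,0, 0,0,0,0,0,0,0, 0,0,0,0,0,0,0, 0,0,0,0,0,0,0, 0,0,0,0,0,0,0]'; python3 -m creep '[-3,0,-8,0,0,0,0, 0,0,-8,0,0,0,0, 0,0,-3,0,0,0,0, 0,0,0,0,0,0,0]';python3 -m creep '[0,0,0,0,0,0,255, 0,0,0,0,0,0,255, 0,0,0,0,0,0,255]'; python3 -m creep '[0,0,0,0,0,0,255,0,0,0,0,0,0,255]'
```

```text
time: 5.1
ee_pos: [0.4828, 0.2197, 0.165]
ee_rot: [0.007, 0.656, 0.754, 0.011]
force: [0.1, 0.1, -0.8]
gripper_width: 0.0852
time: 5.6
ee_pos: [0.479, 0.2195, 0.1438]
ee_rot: [0.007, 0.656, 0.754, 0.01]
force: [-1.0, 0.0, -0.3]
gripper_width: 0.0852
time: 5.98
ee_pos: [0.4794, 0.2197, 0.1443]
ee_rot: [0.007, 0.656, 0.754, 0.01]
force: [0.3, -0.5, 0.2]
gripper_width: 0.0324
time: 6.22
ee_pos: [0.4804, 0.2198, 0.1448]
ee_rot: [0.008, 0.656, 0.754, 0.011]
force: [0.6, 1.1, -0.9]
gripper_width: 0.0113
```

```bash
python3 -m creep '[0,0,0,0,0,0,255,0,0,0,0,0,0,255]'; python3 - <<'E'
from h import *
im,d=read_camera("scene");cv2.imwrite("pics/c4.png",cv2.resize(im[235:295,345:425],(640,480),interpolation=cv2.INTER_CUBIC))
E
```

```text
time: 6.48
ee_pos: [0.4804, 0.2198, 0.1448]
ee_rot: [0.008, 0.656, 0.754, 0.011]
force: [1.1, 0.1, 0.3]
gripper_width: 0.0109
```

View pics/c4.png

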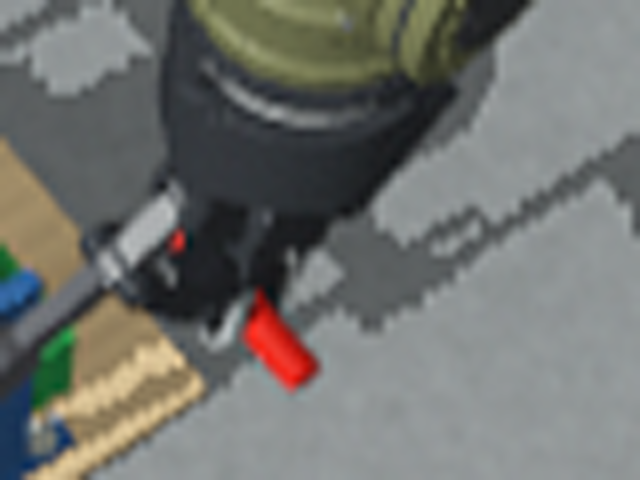

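```bash
python3 -m creep '[0,0,0,0,0,0,100, 0,0,0,0,0,0,100, 0,0,-6,0,0,0,100, 0,0,-4,0,0,0,100, 0,0,0,0,0,0,255]'; python3 -m creep '[0,0,0,0,0,0,255, 0,0,0,0,0,0,255, 0,0,0,0,0,0,255,0,0,0,0,0,0,255]'
```

```text
time: 7.15
ee_pos: [0.4797, 0.2197, 0.1337]
ee_rot: [0.008, 0.656, 0.754, 0.011]
force: [1.0, -0.9, -1.4]
gripper_width: 0.0351
time: 7.65
ee_pos: [0.4807, 0.2198, 0.1339]
ee_rot: [0.008, 0.656, 0.754, 0.012]
force: [2.4, 0.5, -1.0]
gripper_width: 0.0117
```

```bash
python3 -m creep '[8.5,1.2,15.7,0,0,0,255, 12.1,1.7,13.2,0,0,0,255, 14.8,2,10,0,0,0,255]'
cat > cr.py <<'E'
from h import *
import sys
s=status.get_state();p=s["ee_pos"];C=np.array([.550,.2293,.1059]);e=np.array([.9906,.1366])
v=p-C;xs=v[:2]@e;th=np.arctan2(xs,v[2]);print("tilt",round(th+1.187,3),"r",round(np.hypot(xs,v[2]),4),"lat",round(v[1]*e[0]-v[0]*e[1],4))
st=float(sys.argv[1]);
for i in range(5):
    n=th+st*(i+1) ;a=np.array([np.sin(n),np.cos(n)])*.075
    q=np.array([np.sin(n-st),np.cos(n-st)])*.075 if i else np.array([xs,v[2]])
    d=(a-q)*1000;print(round(n+1.187,2),np.round([d[0]*e[0],d[0]*e[1],d[1]],1))
E
python3 cr.py .24
```

```text
time: 8.02
ee_pos: [0.5012, 0.2228, 0.1669]
ee_rot: [-0.006, 0.656, 0.755, -0.006]
force: [-24.0, -3.4, 9.7]
gripper_width: 0.0119
tilt 0.508 r 0.0784 lat 0.0002
0.75 [17.2  2.4  6.9]
0.99 [16.9  2.3  5.6]
1.23 [17.7  2.4  1.4]
1.47 [17.6  2.4 -2.9]
1.71 [16.4  2.3 -7. ]
```

```bash
python3 -m creep '[17.2,2.4,7,0,0,0,255, 17,2.3,6.5,0,0,0,255, 17.5,2.4,4,0,0,0,255, 17.5,2.4,0,0,0,0,255]'; python3 cr.py .24
```

```text
time: 8.52
ee_pos: [0.5541, 0.2302, 0.1883]
ee_rot: [-0.022, 0.655, 0.755, -0.027]
force: [-11.6, -3.3, 0.1]
gripper_width: 0.0111
tilt 1.238 r 0.0825 lat 0.0003
1.48 [ 17.2   2.4 -10.5]
1.72 [16.3  2.2 -7.2]
1.96 [ 14.2   2.  -10.9]
2.2 [ 11.2   1.5 -14. ]
2.44 [  7.6   1.  -16.2]
```

```bash
python3 -m creep '[17.5,2.4,-7,0.2,-1.5,0,255, 17,2.3,-8,0.2,-1.5,0,255, 15,2,-11,0.2,-1.5,0,255, 12,1.6,-14,0.2,-1.5,0,255]'; python3 cr.py .24
```

```text
time: 9.02
ee_pos: [0.6105, 0.2382, 0.1617]
ee_rot: [0.007, 0.655, 0.755, 0.004]
force: [-12.6, -3.2, 7.4]
gripper_width: 0.0106
tilt 2.018 r 0.0828 lat 0.0005
2.26 [  4.6   0.6 -19.9]
2.5 [  6.6   0.9 -16.7]
2.74 [  2.5   0.3 -17.8]
2.98 [ -1.8  -0.2 -17.9]
3.22 [ -5.9  -0.8 -16.9]
```

```bash
python3 -m creep '[11,1.5,-15,0,-0.5,0,255, 9,1.2,-17,0,-0.5,0,255, 5,0.7,-14,0,0,0,255, 3,0,-6,0,0,0,255]'; python3 cr.py .24;python3 - <<'E'
from h import *
im,d=read_camera("scene");cv2.imwrite("pics/c5.png",cv2.resize(im[215:345,240:400],(640,520),interpolation=cv2.INTER_CUBIC))
E
```

```text
time: 9.52
ee_pos: [0.6174, 0.2394, 0.1482]
ee_rot: [-0.005, 0.653, 0.757, -0.016]
force: [-14.8, -2.1, -0.5]
gripper_width: 0.0089
tilt 2.202 r 0.0802 lat 0.0008
2.44 [  3.2   0.4 -19. ]
2.68 [  3.5   0.5 -17.6]
2.92 [ -0.8  -0.1 -17.9]
3.16 [ -5.   -0.7 -17.2]
3.4 [ -8.9  -1.2 -15.5]
```

View pics/c5.png

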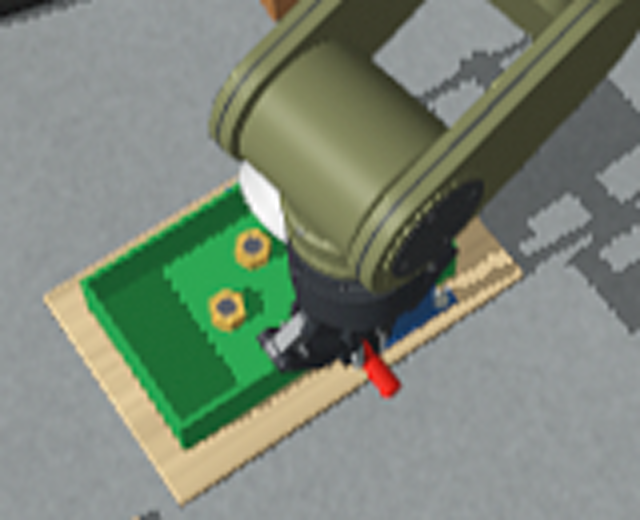

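```bash
python3 -m creep '[6,0.8,-18,0,0,0,255, 6,0.8,-18,0,0,0,255, 4,0.5,-15,0,0,0,255]'; python3 cr.py .24
```

```text
time: 9.95
ee_pos: [0.6165, 0.2391, 0.1474]
ee_rot: [-0.018, 0.651, 0.758, -0.036]
force: [-37.1, -9.8, 41.7]
gripper_width: 0.009
tilt 2.204 r 0.079 lat 0.0006
2.44 [  4.1   0.6 -18.4]
2.68 [  3.4   0.5 -17.6]
2.92 [ -0.8  -0.1 -17.9]
3.16 [ -5.   -0.7 -17.2]
3.4 [ -8.9  -1.2 -15.5]
```

```bash
python3 - <<'E'
from h import *
for c in("scene","top"):
    im,d=read_camera(c);W=cloud(c,d);X,Y,Z=np.moveaxis(W,-1,0);hsv=cv2.cvtColor(im,cv2.COLOR_BGR2HSV)
    red=(hsv[...,1]>150)&((hsv[...,0]<8)|(hsv[...,0]>172))&(X>.4)&(X<.75)&(Y>.1)&(Y<.32)&(Z>.1)
    if red.any(): print(c,red.sum(),np.median(W[red],0),W[red].min(0),W[red].max(0))
    if c=="scene":cv2.imwrite("pics/c6.png",cv2.resize(im[215:345,240:400],(640,520),interpolation=cv2.INTER_CUBIC))
    for k in range(4):
        r=finder.find_in(c,"nut%d"%k)
        if k==0: print([(round(t["p"],2),np.round(t["bbox"])) for t in r][:6])
        break
E
```

```text
scene 65 [0.6162353  0.25832009 0.18264864] [0.60773983 0.237035   0.17619188] [0.6243496  0.27486335 0.2070898 ]
[(0.56, array([325., 351., 388., 399.])), (0.51, array([298., 274., 307., 282.])), (0.46, array([292., 290., 300., 300.]))]
top 10 [0.62252978 0.20998255 0.18328593] [0.61819275 0.20777739 0.17991219] [0.62496617 0.21283476 0.18533685]
[(0.49, array([372., 241., 416., 267.]))]
```

```bash
python3 -m creep '[0,0,1,0,-1,0,255, 0,0,0,0,0,0,255, 0,0,0,0,0,0,255,0,0,0,0,0,0,255]'; python3 -m creep '[-8.5,-1.2,15.7,0,0,0,255, -12.1,-1.7,13.2,0,0,0,255, -14.8,-2,10,0,0,0,255, -17,-2.4,6,0,0,0,255]'; python3 cr.py -.24
```

```text
time: 10.65
ee_pos: [0.6212, 0.2406, 0.1618]
ee_rot: [-0.008, 0.652, 0.758, -0.025]
force: [-0.5, -0.1, -0.1]
gripper_width: 0.0002
time: 11.15
ee_pos: [0.5657, 0.2323, 0.2075]
ee_rot: [-0.01, 0.652, 0.758, -0.027]
force: [-0.4, -0.3, 0.9]
gripper_width: 0.0001
tilt 1.342 r 0.1028 lat 0.0008
1.1 [-22.   -3.  -26.9]
0.86 [-17.4  -2.4  -3.6]
0.62 [-16.1  -2.2  -7.7]
0.38 [-13.8  -1.9 -11.4]
0.14 [-10.7  -1.5 -14.3]
```

```bash
python3 -m creep '[25,2,10,0.8,-1.5,0,0, 27,4,0,0.8,-1.5,-0.7,0, 0,0,0,0,0,0,0, 0,0,-20,0,0,0,0, 0,0,-20,0,0,0,0]'; python3 -m creep '[0,0,-22,0,0,0,0,0,0,-22,0,0,0,0,0,0,0,0,0,0,0]'
```

```text
time: 11.78
ee_pos: [0.615, 0.2387, 0.1817]
ee_rot: [0.003, 0.656, 0.755, 0.004]
force: [0.1, -0.4, 0.3]
gripper_width: 0.0851
time: 12.15
ee_pos: [0.6102, 0.2377, 0.128]
ee_rot: [-0.0, 0.656, 0.755, -0.001]
force: [0.4, -0.4, -0.7]
gripper_width: 0.0852
```

```bash
python3 -m creep '[6,0,-2,0,0,0,255,0,0,0,0,0,0,255,0,0,0,0,0,0,255,0,0,0,0,0,0,255,0,0,0,0,0,0,255]'; python3 -m creep '[0,0,0,0,0,0,255]'
```

```text
time: 12.78
ee_pos: [0.6181, 0.2381, 0.128]
ee_rot: [0.001, 0.656, 0.755, 0.0]
force: [0.2, -0.5, -2.1]
gripper_width: 0.012
time: 12.9
ee_pos: [0.6181, 0.2382, 0.128]
ee_rot: [0.001, 0.656, 0.755, 0.0]
force: [0.0, 0.3, -1.2]
gripper_width: 0.012
```

```bash
sed -i 's/C=np.array(\[[^]]*\])/C=np.array([.5488,.2286,.102])/' cr.py; python3 -m creep '[-8,-1.1,15.7,0,0,0,255, -11,-1.5,13.5,0,0,0,255, -14,-2,10,0,0,0,255]'; python3 cr.py -.24
```

```text
time: 13.28
ee_pos: [0.5915, 0.2343, 0.1671]
ee_rot: [0.006, 0.656, 0.755, 0.008]
force: [8.5, 2.9, -0.8]
gripper_width: 0.012
tilt 1.771 r 0.0781 lat -0.0002
1.53 [-17.6  -2.4   5.5]
1.29 [-17.3  -2.4   4. ]
1.05 [-17.8  -2.5  -0.3]
0.81 [-17.2  -2.4  -4.5]
0.57 [-15.6  -2.2  -8.5]
```

```bash
python3 -m creep '[-17.6,-2.4,5,-0.1,0.8,0,255, -17.3,-2.4,3.5,-0.1,0.8,0,255, -17.8,-2.5,-1,-0.1,0.8,0,255]'; python3 cr.py -.24
```

```text
time: 13.65
ee_pos: [0.5512, 0.2287, 0.1842]
ee_rot: [0.004, 0.656, 0.755, 0.007]
force: [8.8, 0.6, 3.8]
gripper_width: 0.0116
tilt 1.217 r 0.0822 lat -0.0003
0.98 [-17.9  -2.5  -8.8]
0.74 [-16.8  -2.3  -5.8]
0.5 [-15.   -2.1  -9.7]
0.26 [-12.3  -1.7 -13. ]
0.02 [ -8.8  -1.2 -15.6]
```

```bash
python3 -m creep '[-17.9,-2.5,-9,-0.1,1,0,255, -17.5,-2.4,-8,-0.1,1,0,255, -16.5,-2.2,-10,-0.1,1,0,255]'; python3 cr.py -.24
```

```text
time: 14.02
ee_pos: [0.5181, 0.2242, 0.1775]
ee_rot: [0.003, 0.656, 0.754, 0.01]
force: [3.8, -2.8, 17.0]
gripper_width: 0.0119
tilt 0.797 r 0.0816 lat -0.0002
0.56 [-13.   -1.8 -14.9]
0.32 [-13.   -1.8 -12.2]
0.08 [ -9.8  -1.3 -15. ]
-0.16 [ -5.9  -0.8 -16.9]
-0.4 [ -1.8  -0.2 -17.9]
```

```bash
python3 -m creep '[-15,-2,-12,-0.1,0.8,0,255, -14,-1.9,-13,-0.1,0.8,0,255, -13,-1.8,-14,-0.1,0.8,0,255, -10,-1.3,-16,0,0.5,0,255]'; python3 cr.py -.24
```

```text
time: 14.52
ee_pos: [0.4864, 0.2201, 0.1459]
ee_rot: [0.005, 0.656, 0.754, 0.016]
force: [-1.3, -2.5, 11.6]
gripper_width: 0.0117
tilt 0.225 r 0.0767 lat 0.0001
-0.01 [ -6.9  -1.  -16.8]
-0.25 [ -4.4  -0.6 -17.4]
-0.49 [ -0.2  -0.  -18. ]
-0.73 [  4.1   0.6 -17.5]
-0.97 [  8.1   1.1 -16. ]
```

```bash
python3 -m creep '[-9,-1.2,-17,0,0.8,0,255, -6,-0.8,-15,0,0.8,0,255, -4,-0.6,-12,0,0.5,0,255]'; python3 cr.py -.24;  python3 -m creep '[0,0,0,0,0,0,0,0,0,0,0,0,0,0,0,0,0,0,0,0,0,0,0,0,0,0,0,0]';python3 - <<'E'
from h import *
for c in("scene","top"):
    im,d=read_camera(c);W=cloud(c,d);X,Y,Z=np.moveaxis(W,-1,0);hsv=cv2.cvtColor(im,cv2.COLOR_BGR2HSV)
    red=(hsv[...,1]>150)&((hsv[...,0]<8)|(hsv[...,0]>172))&(X>.4)&(X<.75)&(Y>.15)&(Y<.32)&(Z>.1)
    if red.any(): print(c,red.sum(),np.median(W[red],0),W[red].min(0),W[red].max(0))
E
```

```text
time: 14.9
ee_pos: [0.481, 0.2197, 0.1332]
ee_rot: [0.002, 0.655, 0.755, 0.017]
force: [-18.2, -9.3, 40.7]
gripper_width: 0.0118
tilt 0.043 r 0.0752 lat 0.0005
-0.2 [ -5.2  -0.7 -17.2]
-0.44 [ -1.2  -0.2 -17.9]
-0.68 [  3.1   0.4 -17.7]
-0.92 [  7.1   1.  -16.4]
-1.16 [ 10.8   1.5 -14.3]
time: 15.4
ee_pos: [0.4821, 0.2201, 0.1367]
ee_rot: [0.003, 0.655, 0.755, 0.019]
force: [0.3, -1.2, -0.6]
gripper_width: 0.0828
scene 84 [0.480317   0.23415325 0.18467176] [0.47038987 0.19797016 0.1790717 ] [0.51724408 0.25530265 0.27837213]
```

```bash
python3 -m creep '[0,0,50,0,0,0,0, 0,0,50,0,0,0,0, 0,0,50,-0.7,0.8,0,0, 3,-40,20,-0.7,0.9,0,0, 3,-57,0,0,0,0,0]'; python3 -m creep '[3,-58,0,0,0,0,0,3,-58,0,0,0,0,0,3,-58,0,0,0,0,0,3,-58,0,0,0,0,0,3,-58,0,0,0,0,0]';  python3 -m creep '[3,-58,0,0,0,0,0,3,-58,0,0,0,0,0,3,-58,0,0,0,0,0,3,-40,0,0,0,0,0,0,0,0,0,0,0,0]'; python3 - <<'E'
from h import *
o=[]
for c,b in(("scene",(220,340,240,400)),("top",(135,275,205,365))):
    im,d=read_camera(c);o.append(cv2.resize(im[b[0]:b[1],b[2]:b[3]],(400,300),interpolation=cv2.INTER_CUBIC))
    W=cloud(c,d)
    print(c,[(round(t["p"],2),np.round(np.nanmedian(W[t["mask"]],0),3)) for t in finder.outline_of(c,"nut0")][:6])
cv2.imwrite("pics/c7.png",np.hstack(o))
E
```

```text
time: 16.12
ee_pos: [0.4848, 0.1224, 0.3067]
ee_rot: [-0.002, 0.653, 0.757, -0.005]
force: [0.0, -1.3, -0.2]
gripper_width: 0.0855
time: 16.75
ee_pos: [0.4987, -0.1758, 0.3048]
ee_rot: [-0.003, 0.652, 0.758, -0.005]
force: [0.5, 0.4, 0.5]
gripper_width: 0.0858
time: 17.38
ee_pos: [0.5084, -0.4003, 0.2992]
ee_rot: [-0.007, 0.654, 0.756, -0.005]
force: [-0.6, -0.3, 0.2]
gripper_width: 0.0853
scene []
top [(0.62, array([0.661, 0.114, 0.029])), (0.4, array([ 0.511, -0.349,  0.044]))]
```

View pics/c7.png

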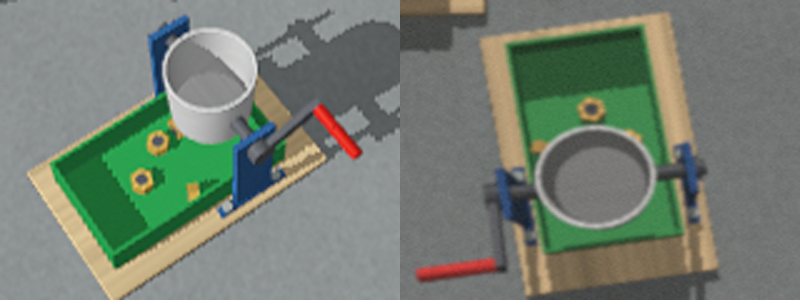

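Four nuts lie in the tray (scene crop 157,141; 142,180; 193,190; 175,128), and the pot is empty and upright. Next I check the tip height against the reading while lowering onto the stem.

```bash
python3 -m creep '[2,46,-30,-0.5,0.5,0,80, 0,0,-30,0,0.5,0,80, 0,0,-30,0,0,0,80,0,0,0,0,0,0,80,0,0,0,0,0,0,80]'; python3 - <<'E'
from h import *
p=status.get_state()["ee_pos"];print(p)
for c in("scene","top"):
    im,d=read_camera(c);W=cloud(c,d)
    m=(np.hypot(W[...,0]-p[0],W[...,1]-p[1])<.06)&(W[...,2]>.12)&(W[...,2]<.4)
    k=cv2.morphologyEx(m.astype(np.uint8),cv2.MORPH_OPEN,np.ones((2,2)))>0
    z=np.sort(W[...,2][k]);print(c,k.sum(),z[:25:4].round(3))
    if c=="scene":
        r,q=np.argwhere(k)[:,0],np.argwhere(k)[:,1];i=W[...,2][k].argmin();u,v=q[i],r[i];print(u,v,W[v,u]);cv2.imwrite("pics/c8.png",cv2.resize(im[v-45:v+45,u-60:u+60],(640,480),interpolation=cv2.INTER_CUBIC))
E
```

```text
time: 18.2
ee_pos: [0.5134, -0.3435, 0.2136]
ee_rot: [-0.006, 0.65, 0.76, -0.013]
force: [0.5, -0.8, 1.2]
gripper_width: 0.0588
[ 0.5133815  -0.34346365  0.21358479]
scene 912 [0.016 0.03  0.036 0.044 0.052 0.063 0.075]
279 88 [nan nan nan]
top 528 [-0.007 -0.002 -0.     0.001  0.001  0.002  0.003]
```

View pics/c8.png

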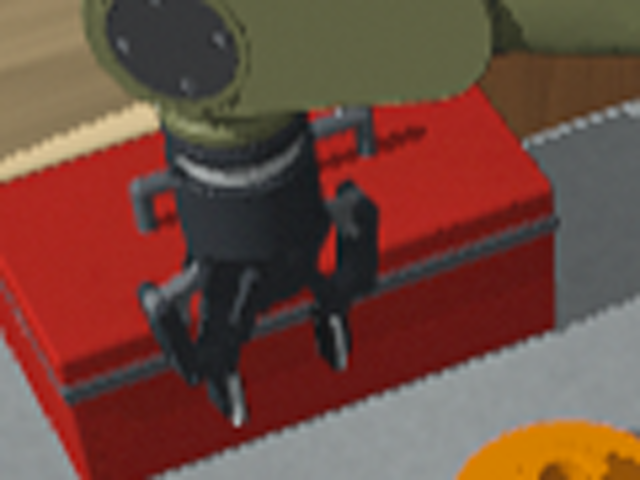

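```bash
python3 - <<'E'
from h import *
c=calibration("scene");f=240/np.tan(np.radians(c["fovy"])/2);T=np.array(c["cam_to_world"])
for u,v in((273.4,116.3),(263.6,121.7),(283.1,110.9)):
    r=T[:3,:3]@[(u-c["cx"])/f,(v-c["cy"])/f,1];o=T[:3,3]
    t=((np.array([.5134,-.3435])-o[:2])@r[:2])/(r[:2]@r[:2]);print(o+t*r)
im,d=read_camera("scene");W=cloud("scene",d)
for v in range(112,124): print(v,[tuple((W[v,u]*1000).round()) for u in range(261,266)])
E
```

```text
[ 0.51003609 -0.34245526  0.24401677]
[ 0.54066849 -0.35100909  0.22832413]
[ 0.48083598 -0.33224938  0.26138399]
112 [(np.float64(550.0), np.float64(-325.0), np.float64(294.0)), (np.float64(548.0), np.float64(-325.0), np.float64(293.0)), (np.float64(482.0), np.float64(-548.0), np.float64(74.0)), (np.float64(478.0), np.float64(-548.0), np.float64(72.0)), (np.float64(475.0), np.float64(-549.0), np.float64(70.0))]
113 [(np.float64(552.0), np.float64(-322.0), np.float64(293.0)), (np.float64(548.0), np.float64(-324.0), np.float64(290.0)), (np.float64(545.0), np.float64(-323.0), np.float64(289.0)), (np.float64(478.0), np.float64(-552.0), np.float64(64.0)), (np.float64(475.0), np.float64(-551.0), np.float64(63.0))]
114 [(np.float64(552.0), np.float64(-324.0), np.float64(287.0)), (np.float64(547.0), np.float64(-329.0), np.float64(282.0)), (np.float64(545.0), np.float64(-326.0), np.float64(283.0)), (np.float64(479.0), np.float64(-551.0), np.float64(60.0)), (np.float64(475.0), np.float64(-553.0), np.float64(57.0))]
115 [(np.float64(550.0), np.float64(-331.0), np.float64(278.0)), (np.float64(5
[... 1953 characters left out ...]
p.float64(-329.0), np.float64(253.0)), (np.float64(543.0), np.float64(-326.0), np.float64(254.0))]
122 [(np.float64(496.0), np.float64(-551.0), np.float64(29.0)), (np.float64(492.0), np.float64(-548.0), np.float64(29.0)), (np.float64(548.0), np.float64(-332.0), np.float64(247.0)), (np.float64(546.0), np.float64(-328.0), np.float64(250.0)), (np.float64(480.0), np.float64(-552.0), np.float64(20.0))]
123 [(np.float64(495.0), np.float64(-554.0), np.float64(20.0)), (np.float64(492.0), np.float64(-553.0), np.float64(20.0)), (np.float64(489.0), np.float64(-550.0), np.float64(21.0)), (np.float64(484.0), np.float64(-553.0), np.float64(16.0)), (np.float64(481.0), np.float64(-553.0), np.float64(15.0))]
```

```bash
python3 -m creep '[-2.5,-10.5,-20,0.7,-1.5,0,80, 0,0,-30,0,0,0,80, 0,0,-30,0,0,0,80, 0,0,-25,0,0,0,80,0,0,0,0,0,0,80]'
```

```text
time: 18.98
ee_pos: [0.5137, -0.3586, 0.1139]
ee_rot: [0.007, 0.651, 0.759, 0.001]
force: [0.1, 0.1, -0.2]
gripper_width: 0.0586
```

```bash
python3 -m creep '[-2.5,4.5,-25,0.3,0.5,0,80, 0,0,-25,0,0,0,80, 0,0,-14,0,0,0,80, 0,0,0,0,0,0,80]'; python3 -m creep '[0,0,-3,0,0,0,255,0,0,0,0,0,0,255,0,0,0,0,0,0,255,0,0,0,0,0,0,255,0,0,0,0,0,0,255]'
```

```text
time: 19.48
ee_pos: [0.513, -0.3553, 0.0508]
ee_rot: [0.005, 0.651, 0.759, -0.0]
force: [0.7, -0.4, 0.4]
gripper_width: 0.0583
time: 20.1
ee_pos: [0.5141, -0.3563, 0.0499]
ee_rot: [0.006, 0.651, 0.759, -0.0]
force: [-0.2, -0.5, -1.3]
gripper_width: 0.0129
```

```bash
python3 -m creep '[0,0,10,0,0,0,255,0,0,15,0,0,0,255,0,0,20,0,0,0,255,0,0,0,0,0,0,255]'; python3 - <<'E'
from h import *
im,d=read_camera("scene");print(status.get_state()['force'])
cv2.imwrite("pics/c9.png",cv2.resize(im[105:195,225:345],(640,480),interpolation=cv2.INTER_CUBIC))
E
```

```text
time: 20.6
ee_pos: [0.5134, -0.3555, 0.097]
ee_rot: [0.005, 0.651, 0.759, -0.0]
force: [-0.0, -0.3, -4.4]
gripper_width: 0.0129
[ 0.53265743 -0.83970933 -4.66636738]
```

View pics/c9.png

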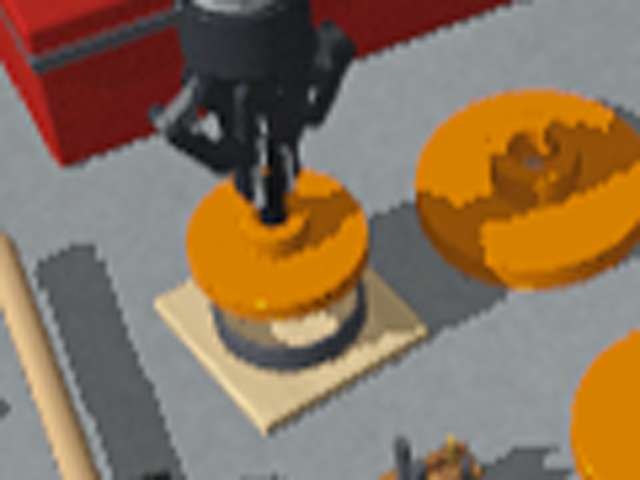

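```bash
python3 -m creep '[0,0,30,0,0,0,255,0,0,40,0,0,0,255,0,0,45,0,0,0,255,3,25,35,-0.2,0.3,0,255,6,40,20,-0.2,0.3,0,255]';  python3 -m creep '[6,45,0,0,0,0,255,6,45,0,0,0,0,255,6,45,0,0,0,0,255,6,45,0,0,0,0,255,6,45,0,0,0,0,255]'; python3 -m creep '[6,45,0,0,0,0,255,6,45,0,0,0,0,255,4,30,0,0,0,0,255,0,15,0,0,0,0,255,0,0,0,0,0,0,255]'
```

```text
time: 21.28
ee_pos: [0.517, -0.2875, 0.2632]
ee_rot: [-0.004, 0.652, 0.758, -0.007]
force: [1.5, 0.5, -4.2]
gripper_width: 0.013
time: 21.9
ee_pos: [0.5466, -0.0561, 0.2635]
ee_rot: [-0.003, 0.653, 0.757, -0.006]
force: [0.5, -0.3, -4.6]
gripper_width: 0.0126
time: 22.52
ee_pos: [0.5604, 0.0859, 0.2599]
ee_rot: [-0.005, 0.652, 0.758, -0.008]
force: [0.3, -0.6, -4.3]
gripper_width: 0.0132
```

```bash
python3 -m creep '[7.5,14.5,0,0.1,-1.3,0,255,0,0,0,0,0,0,255,0,0,0,0,0,0,255]'; cat > mc.py <<'E'
from h import *
from scipy.optimize import least_squares
p=status.get_state()["ee_pos"];print("tcp",p.round(4))
for c in("scene","top"):
    im,d=read_camera(c);W=cloud(c,d);hsv=cv2.cvtColor(im,cv2.COLOR_BGR2HSV)
    m=(hsv[...,1]>150)&(hsv[...,0]>8)&(hsv[...,0]<24)&(np.hypot(W[...,0]-p[0],W[...,1]-p[1])<.075)&(W[...,2]>.15)
    n=cv2.connectedComponentsWithStats(m.astype(np.uint8));
    if n[0]<2: print(c,"none");continue
    m=n[1]==1+n[2][1:,4].argmax();q=W[m]
    z=np.percentile(q[:,2],50);t=q[abs(q[:,2]-z)<.006]
    h=cv2.convexHull(t[:,:2].astype(np.float32))[:,0]
    A=np.c_[t[:,:2]-t[:,:2].mean(0),np.ones(len(t))];pl=np.linalg.lstsq(A,t[:,2],rcond=None)[0]
    s=least_squares(lambda k:np.hypot(*(h-k[:2]).T)-.0565,[p[0],p[1]],loss="soft_l1",f_scale=.002)
    print(c,len(t),"z",z.round(4),"slope",pl[:2].round(3),"centre",s.x.round(4),"rms",np.std(s.fun).round(4))
E
python3 mc.py
```

```text
time: 22.9
ee_pos: [0.5684, 0.0988, 0.2596]
ee_rot: [0.004, 0.653, 0.758, -0.0]
force: [0.2, -0.6, -5.8]
gripper_width: 0.0125
tcp [0.5684 0.0988 0.2596]
scene 974 z 0.2536 slope [-0.    -0.001] centre [0.5685 0.1019] rms 0.0006
top 311 z 0.2534 slope [-0.01   0.016] centre [0.5684 0.0969] rms 0.0082
```

```bash
python3 - <<'E'
from h import *
from scipy.optimize import least_squares
W=np.load("scene0.npy");X,Y,Z=np.moveaxis(W,-1,0);d=np.hypot(X-.565,Y-.103)
m=(Z>.191)&(Z<.2)&(d<.058)&(d>.03);p=W[m][:,:2]
h=cv2.convexHull(p.astype(np.float32))[:,0]
s=least_squares(lambda k:np.hypot(*(h-k[:2]).T)-.0498,[.565,.103],loss="soft_l1",f_scale=.002);print(s.x,np.std(s.fun),m.sum())
s=least_squares(lambda k:np.hypot(*(p-k[:2]).T)-.048,[.565,.103],loss="soft_l1",f_scale=.002);print(s.x)
E
```

```text
[0.56699306 0.10454307] 0.0006583307722178675 201
[0.56725237 0.10524533]
```

```bash
python3 -m creep '[-2.5,1,-15,-0.2,-0.3,0,255,0,0,-10,0,0,0,255,0,0,0,0,0,0,255]'; python3 mc.py
```

```text
time: 23.38
ee_pos: [0.5651, 0.0993, 0.232]
ee_rot: [0.007, 0.653, 0.757, -0.0]
force: [0.5, -0.2, -4.6]
gripper_width: 0.0129
tcp [0.5651 0.0993 0.232 ]
scene 932 z 0.226 slope [-0.    -0.003] centre [0.565  0.1022] rms 0.0005
top 259 z 0.2262 slope [ 0.019 -0.005] centre [0.5655 0.0981] rms 0.0093
```

```bash
python3 -m creep '[2,2.3,-6,0,-0.2,0,255,0,0,-8,0,0,0,255,0,0,-4,0,0,0,255,0,0,0,0,0,0,255]'; python3 mc.py
```

```text
time: 23.98
ee_pos: [0.5683, 0.1019, 0.2146]
ee_rot: [0.009, 0.653, 0.757, 0.002]
force: [0.4, 0.2, -4.3]
gripper_width: 0.0129
tcp [0.5683 0.1019 0.2146]
scene 902 z 0.2086 slope [ 0.007 -0.002] centre [0.5685 0.1045] rms 0.0007
top 232 z 0.2087 slope [ 0.026 -0.008] centre [0.5692 0.1006] rms 0.0077
```

```bash
python3 -m creep '[-1.5,0,-3,0,0.5,0,255,0,0,-3,0,0,0,255,0,0,-1,0,0,0,255]'; python3 mc.py
```

```text
time: 24.45
ee_pos: [0.5675, 0.1019, 0.2091]
ee_rot: [0.006, 0.653, 0.757, -0.0]
force: [-1.7, -0.4, -1.3]
gripper_width: 0.0124
tcp [0.5675 0.1019 0.2091]
scene 913 z 0.203 slope [ 0.002 -0.005] centre [0.5672 0.105 ] rms 0.0006
top 247 z 0.2028 slope [ 0.004 -0.022] centre [0.5681 0.1004] rms 0.0091
```

```bash
python3 -m creep '[0,0,-1.5,0,0,0,255,0,0,0,0,0,0,255]'; python3 -m creep '[0,0,0,0,0,0,60,0,0,0,0,0,0,60,0,0,0,0,0,0,60,0,0,0,0,0,0,60]'; python3 mc.py
```

```text
time: 24.8
ee_pos: [0.5678, 0.1019, 0.2091]
ee_rot: [0.007, 0.653, 0.757, 0.0]
force: [-1.1, -0.4, -4.5]
gripper_width: 0.0127
time: 25.3
ee_pos: [0.5697, 0.1021, 0.2112]
ee_rot: [0.009, 0.653, 0.757, 0.002]
force: [0.1, -0.5, -0.4]
gripper_width: 0.0655
tcp [0.5697 0.1021 0.2112]
scene 922 z 0.2032 slope [-0.003 -0.004] centre [0.5675 0.1046] rms 0.0006
top 246 z 0.2027 slope [-0.008  0.005] centre [0.5696 0.1008] rms 0.0083
```

```bash
python3 -m creep '[-2,0,-8,0,0.6,0,60,0,0,-8,0,0,0,60,0,0,-8,0,0,0,60,0,0,0,0,0,0,60]'; python3 -m creep '[0,0,-4,0,0,0,60,0,0,-3,0,0,0,60,0,0,0,0,0,0,60]'
```

```text
time: 25.9
ee_pos: [0.5668, 0.102, 0.1843]
ee_rot: [0.004, 0.653, 0.757, -0.002]
force: [-0.8, 0.5, -0.9]
gripper_width: 0.0654
time: 26.28
ee_pos: [0.567, 0.102, 0.177]
ee_rot: [0.004, 0.653, 0.757, -0.002]
force: [-0.1, -0.7, 0.2]
gripper_width: 0.0654
```

```bash
python3 -m creep '[0,0,0,0,0,0,255,0,0,0,0,0,0,255,0,0,0,0,0,0,255,0,0,0,0,0,0,255]'; python3 mc.py; python3 - <<'E'
from h import *
im,d=read_camera("scene");cv2.imwrite("pics/c10.png",cv2.resize(im[215:275,315:395],(640,480),interpolation=cv2.INTER_CUBIC))
E
```

```text
time: 26.78
ee_pos: [0.5675, 0.1021, 0.1778]
ee_rot: [0.005, 0.653, 0.757, -0.001]
force: [-0.3, -1.0, 0.4]
gripper_width: 0.0406
tcp [0.5675 0.1021 0.1778]
scene 732 z 0.203 slope [ 0.    -0.006] centre [0.568  0.1053] rms 0.0023
top 247 z 0.2028 slope [-0.024  0.018] centre [0.5685 0.1002] rms 0.0081
```

View pics/c10.png

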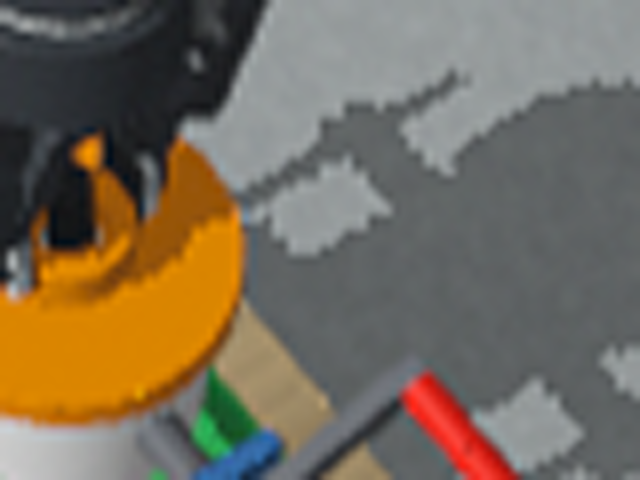

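Both lids are seated, and the fingers are on the collar with the stem between them (crop 70,220). Next I lift straight up.

```bash
python3 -m creep '[0,0,6,0,0,0,255,0,0,10,0,0,0,255,0,0,12,0,0,0,255]'; python3 mc.py|head -2; python3 -m creep '[0,0,12,0,0,0,255,0,0,12,0,0,0,255,0,0,15,0,0,0,255]'; python3 mc.py|head -2
```

```text
time: 27.3
ee_pos: [0.5664, 0.102, 0.2057]
ee_rot: [0.003, 0.653, 0.757, -0.003]
force: [-0.5, -0.5, -1.7]
gripper_width: 0.0413
tcp [0.5664 0.102  0.2057]
scene 769 z 0.231 slope [-0.002 -0.01 ] centre [0.5671 0.1054] rms 0.004
time: 27.78
ee_pos: [0.567, 0.102, 0.2479]
ee_rot: [0.004, 0.653, 0.757, -0.002]
force: [-1.0, -0.1, -1.0]
gripper_width: 0.0411
tcp [0.567  0.102  0.2479]
scene 832 z 0.2733 slope [-0.004 -0.012] centre [0.5677 0.1052] rms 0.0029
```

```bash
python3 -m creep '[0,0,12,0,0,0,255,0,0,12,0,0,0,255,0,0,6,0,0,0,255,0,0,0,0,0,0,255,0,0,0,0,0,0,255]'; python3 mc.py|head -2;python3 - <<'E'
from h import *
im,d=read_camera("scene");W=cloud("scene",d);cv2.imwrite("pics/c11.png",cv2.resize(im[190:340,240:410],(680,600),interpolation=cv2.INTER_CUBIC))
E
```

```text
time: 28.5
ee_pos: [0.5682, 0.1022, 0.2822]
ee_rot: [0.006, 0.653, 0.757, -0.0]
force: [0.1, 0.5, -2.8]
gripper_width: 0.0413
tcp [0.5682 0.1022 0.2822]
scene 890 z 0.3074 slope [ 0.   -0.01] centre [0.5689 0.1053] rms 0.0013
```

View pics/c11.png

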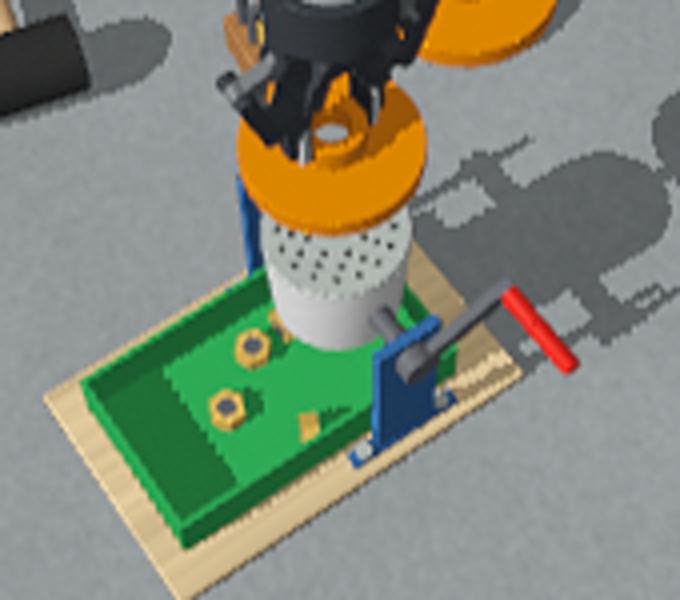

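```bash
python3 -m creep '[0,0,0,0,0,0,255]'; python3 -c "
from h import *
print(workorder.close_job())"
```

```text
time: 28.78
ee_pos: [0.568, 0.1021, 0.2816]
ee_rot: [0.005, 0.653, 0.757, -0.001]
force: [0.8, 0.5, -1.3]
gripper_width: 0.0406
the job is handed in; nothing more can be done
None
```

I carried out every step and handed the job in at about 29 s of the 64 s; no verdict was reported.

**What I did:** I cranked the pot over to its stop and back upright. I carried the nested lids to the pot by the stem, seated them, and lifted the orange cover off by its collar.

**Last checks:**
- **Nuts:** all four lie in the tray and the pot was empty after tipping.
- **Pot:** the crank handle is back where it started, so the pot is upright.
- **Lids on the pot:** before the lift, the pair lay level, about 1 mm from the rim's centre. Its top was at 203 mm, against 202 mm expected.
- **Strainer lid:** it stayed seated when the cover came off. I checked this last part only in the picture.
- **Cover:** it is held level (slope about 0.01), about 105 mm above where it sat, with the stem clear below it.
- **Bystanders:** I did not measure them again at the end. None of the moves went near them.

**What failed or disagreed:**
- **Height reading:** the fingertips sat about 2 cm higher than the reported tool height. Because of this the first grasp of the crank closed on top of the bar, and I redid it lower.
- **Slip at full tilt:** the crank slipped out once at the far stop and I gripped it again. The handle's measured position there matched 2.4 rad.
- **Gripper width:** it read about 3 mm too small on everything held.
- **Top camera:** its fit of the cover's centre was poor because the arm hid part of it, so I used the scene camera.

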